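Set a dial gauge with the right setting master

TASK

Set up the dial gauge on the granite plate: work out which one of the four steel setting masters suits the height at which the gauge is clamped now, the one that lifts its plunger well into its 10 mm travel, by at least a millimetre but not to within a millimetre of its top stop. Slide that master under the plunger, centred below it, and leave it standing there; do not shift the gauge stand, knock over any of the masters or disturb the other things lying about.

Things in the scene. Friction and masses are not known exactly. Their poses are not given: they have to be found in the camera images.
- plate: Dark granite surface plate, fixed, 400 (x) by 630 (y) by 60 mm high. Origin: centre of its underside; its flat top is 60 mm above that. All masters and the gauge stand rest on its top.
- below_plunger (a point): Point on the plate's top straight below the dial gauge's plunger, part of the gauge stand; x axis from here to the column, z up. The gauge is clamped above it at a height that differs every time and is NOT given: the gap from the plate to the lowest point of the hanging plunger may be 39 to 64 mm; find it by touch, by eye or by trying. It must stay put: the stand is loose, though it weighs about 5 kg.
- column_foot (a point): Foot of the gauge stand's column on the plate, 100 mm from the point below the plunger; x away from the plunger, y left, z up. Column 28 mm thick, 193 mm high, in the middle of a grey base 120 by 120 by 34 mm high. A dark clamp arm, 24 mm high and 22 mm wide, runs from the column to the gauge.
- above_gauge (a point): Point 240 mm above the plate on the plunger's axis, always clear above the gauge. Heights on the gauge, over the plunger's lowest point: dome of 24 mm diameter and spindle 0 to 34 mm, clamp arm 46 to 70, round dial case (62 mm wide, 30 mm deep) 76 to 138, fixed steel dust cap of 16 mm diameter, its flat top at 148. The cap does not move with the plunger; it bears a touch of 10 to 20 N.
- plunger (a joint): How far the plunger is pushed up, in m: 0 hanging at rest, 0.010 at its top stop. It is sprung down with some 2 N and slides up when a master with its bevelled top edge is pushed under its dome from the side, if the master is at most 10 mm taller than the gap; a still taller one jams against it or lands hard on its stop.
- mid_a (a point): Setting master A, loose steel cylinder standing upright, 60 mm in diameter, 46 mm high, about 0.6 kg, with a 5 mm bevel round its top edge. The point is at its centre, half-way up; z along its axis.
- mid_b (a point): Setting master B, as A but 53 mm high. The point is at its centre, half-way up.
- mid_c (a point): Setting master C, as A but 60 mm high. The point is at its centre, half-way up.
- mid_d (a point): Setting master D, as A but 67 mm high. The point is at its centre, half-way up. The four masters stand in mixed order on an arc of some 160 mm radius round the plunger, on the side away from the column; the straight way from each to the plunger is free.
- vblock: Bystander: steel V-block, 70 by 50 by 44 mm, loose on the plate left of the stand. Origin: centre of its underside.
- ring_gauge: Bystander: steel ring gauge lying flat, 72 mm outside, 40 mm bore, 24 mm high, loose on the plate right of the stand. Origin: centre of its underside.
- caliper: Bystander: digital caliper lying flat on the bench, 210 mm long along its x, 14 mm high. Origin: underside.
- cleaner: Bystander: white bottle standing on the bench, 60 mm across, 170 mm high. Origin: centre of its underside.
- driver: Bystander: screwdriver lying on the bench along its x.
- dust_brush: Bystander: brush lying on the bench along its x.
- blower: Bystander: grey rubber dust blower standing on the bench, 62 mm across, 120 mm high. Origin: centre of its underside.
Mind the look-alikes: they are no part of the job. What is shaped like the part that bears below_plunger but yellow is not meant. Leave any brown or yellow look-alike of the part that bears mid_c alone.

How it is judged (in metres and radians):
At the end, for the whole second after the job is handed in: One master stands on the plate with its axis within 10 mm of the point below the plunger and holds the plunger up, at rest, between 1 and 9 mm of its 10 mm travel; all four masters stand upright on the plate (within 0.06 rad); the gauge stand is within 10 mm of where it was (value of joint plunger between 0.001 and 0.009 m and horizontal distance between any of mid_a, mid_b, mid_c, mid_d and below_plunger below 0.01 m and angle between each of mid_a, mid_b, mid_c, mid_d's own z axis and vertical below 0.06 rad and z of mid_a in the frame of plate above 0.08 m and z of mid_b in the frame of plate above 0.0835 m and z of mid_c in the frame of plate above 0.087 m and z of mid_d in the frame of plate above 0.0905 m and velocity of joint plunger between -0.005 and 0.005 m/s and distance of below_plunger from where it was at the start of the episode below 0.01 m); the robot touches nothing.
It fails at once if the gauge stand is shifted by 10 mm or more (distance of below_plunger from where it was at the start of the episode above 0.01 m).
It fails at once if a master is knocked over (angle between any of mid_a, mid_b, mid_c, mid_d's own z axis and vertical above 0.6 rad).
It fails at once if a bystander is moved by 25 mm or more (distance of any of vblock, ring_gauge, caliper, cleaner, driver, dust_brush, blower from where it was at the start of the episode above 0.025 m).
It also fails if it takes over 67 s, if anything falls off the work surface, if the arm or the gripper's body presses on something with over 40 N, if the wrist force passes 120 N, or if a joint passes its speed limit or range.

ROBOT

A 6-joint arm with a two-finger parallel gripper is mounted at the origin on the work surface. World frame = base frame: x ahead of the robot, y to its left, z up, the work surface at z = 0. Lengths are in mm, angles in rad, forces in N, time in s.
With the tool pointing down it reaches from about 300 to 775 mm from the base axis. Payload 14.6 kg.
Tool frame: the origin (TCP) lies between the finger pads; the fingertips stand 8 mm ahead of it and the grasp point (between the pads) lies 11 mm behind it; x points along the fingers, y is the direction in which the jaws open and shut, and the axes are right-handed (so a half turn about x gives the same grasp; the last joint's range is limited). The gripper opens to 94 mm and grips with 3 to 60 N. Pads are 16 mm wide; open, the fingers measure 119 mm over their backs; the gripper's body (75 mm by 177 mm) begins 78 mm behind the grasp point.
Start: joints at [1.098, 0.3, 1.521, -0, 1.321, -0.067], TCP at [217.111, 505.324, 213.446] pointing down, gripper open.
Joint ranges: [-3.03, 3.03], [-0.79, 2.21], [0.23, 2.52], [-1.04, 4.18], [0, 3.07], [-2.55, 2.55]. Speed limits (rad/s): [2.22, 2.22, 2.57, 3.14, 3.14, 3.14].

INTERFACE

Orientations are given as [roll, pitch, yaw] about the fixed x, y, z axes, in that order (R = Rz(yaw) Ry(pitch) Rx(roll)).
In Python, from cell import telemetry, camera, calibration, order gives the robot as it stands.
- The arm moves only by the shell command python3 -m handwheel 'ROWS' [FORCE]. ROWS is JSON, a list of rows, each a list of 7 numbers: the turn, a rotation vector about the tool's x, y, z as a fraction of full scale, then the shift along the tool's x, y, z as a fraction of full scale, then the opening, from 0 (shut) to 1 (fully open). A call has 1 to 12 rows; each row is the pose to reach, as a shift and turn from the pose measured when the call began, along the tool's axes at that moment, turning the shorter way round; what a row does not reach only later rows make up. Full scale, the value 1, is 300 mm for a shift and pi rad for a turn. A row lasts 1/8 s, in which the tool goes at most 62.5 mm and 10.7 degrees, less where a joint would pass 70% of its speed; a pose out of reach is approached as far as the arm can. A call with a number of a shift or a turn outside -1 to 1 is refused whole. A call with a gripper value outside its range is refused whole. The fingers move at their own pace and stop on an object; FORCE is the grip in N (left out, the last holds). Time passes only in rows, so rows that repeat a pose let the fingers close. It gives the time, the measured TCP pose, the force and the opening at its end, in the units of the state.
- telemetry.read_state(): the state, without advancing time (a new reading comes with each control period).
- camera(name): name is "scene" or "top"; returns the picture (384x512x3 uint8, red, green, blue); there is no depth.
- calibration(name): a dict with "fov_y" (degrees; the focal length in pixels is half the picture's height over the tangent of half this angle, whatever the lens; pixels are square), "cx", "cy" (the principal point, pixels), "position" and "attitude" of the camera in the world. Camera axes: x right, y down, z forward; pixel columns grow to the right and rows downward; lengths in mm; the calibration is good to about 2 mm. A picture is of the moment at which its call begins. calibration takes no time and is no camera call.
- order.sign_off(): hands the job in, once; it reports no verdict.
The state is a dict: "clock": time; "joints": joint angles; "qd": joint speeds; "effort": joint torques, N m; "eef_pos": TCP position; "eef_rot": TCP orientation; "wrist_force": force on the tool from outside, world axes, zero at the start; "moment": the same for the moment, N m; "finger_gap": finger opening in mm.
Only numpy, scipy, OpenCV 4.12 (cv2) and the standard library are available. Lean on these libraries where they do the work, as an engineer would, in place of code of your own. Each camera call takes 0.05 s, during which the arm holds its last target.

## Working session

There is one attempt and no reset: what is moved stays moved. The work goes in short steps, Python scripts to look and compute and a shell command to move; the robot and the scene stay as the last step left them, time stands still between calls to the robot, and variables do not carry over. Pictures are saved under pics/ and viewed, and the job is handed in when it is done.

```bash
mkdir -p pics; ls; python3 - <<'E'
from cell import telemetry,camera,calibration
import cv2
for n in("scene","top"):
    print(n,calibration(n)); im=camera(n); cv2.imwrite(f"pics/{n}0.png",im[:,:,::-1])
print(telemetry.read_state())
E
```

```text
pics
scene {'fov_y': 43.46533948740288, 'cx': 248.6563038503717, 'cy': 192.8704903587641, 'position': array([ 964.65537706,  732.55403223, 1461.74596909]), 'attitude': array([-2.549004  , -0.01717973,  2.63621273])}
top {'fov_y': 55.72724671529521, 'cx': 253.50383954358534, 'cy': 199.17219293410147, 'position': array([ 452.30308724,   10.88709561, 1408.71141363]), 'attitude': array([-3.0491053 , -0.02353432, -1.57061232])}
{'clock': 0.1, 'joints': array([ 1.09840752e+00,  3.00407198e-01,  1.52153774e+00, -3.88116118e-07,
        1.32066275e+00, -6.66029762e-02]), 'qd': array([-0.00097258, -0.00136134, -0.00158736,  0.00110911,  0.0030272 ,
        0.00163006]), 'effort': array([ 4.18308537e-04, -5.32650447e+01, -3.53278077e+01,  7.09770690e-02,
        2.35407829e-02, -8.38768142e-05]), 'eef_pos': array([217.00883358, 505.13254675, 212.93970282]), 'eef_rot': array([-1.63702893,  1.56978129, -2.04281466]), 'wrist_force': array([-0.01203701, -0.81973506,  1.33798518]), 'moment': array([ 0.02874429,  0.00232333, -0.02993916]), 'finger_gap': 93.81979734696165}
```

```bash
sleep 1
```

```text
(no output)
```

View pics/scene0.png

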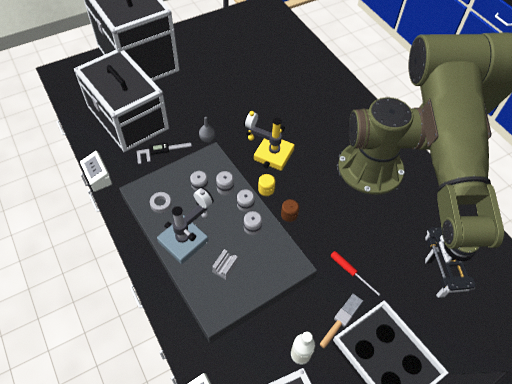

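View pics/top0.png

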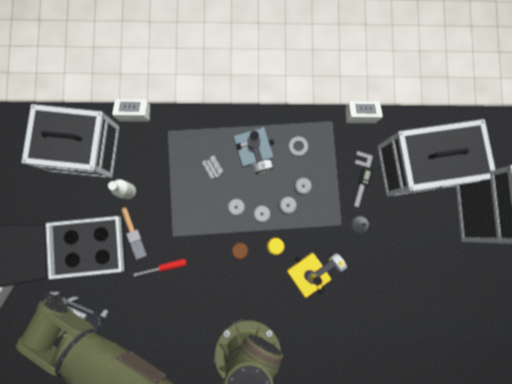

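Four grey masters stand on the plate: top-view pixels (236,206), (262,213), (288,205) and (303,185). The steel-blue stand is at (253,147), with its gauge near (263,165). The brown (240,250) and yellow (276,246) cylinders and the yellow stand (310,275) are look-alikes off the plate. Next I'll take enlarged crops to confirm this.

```bash
cat > h.py <<'E'
import numpy as np, cv2
from scipy.spatial.transform import Rotation as Ro
from cell import telemetry,camera,calibration
def cal(n):
    c=calibration(n); f=192/np.tan(np.radians(c['fov_y'])/2)
    return c,f,Ro.from_euler('xyz',c['attitude']).as_matrix()
def ray(n,u,v):
    c,f,R=cal(n); d=R@np.array([(u-c['cx'])/f,(v-c['cy'])/f,1]); return np.array(c['position']),d/np.linalg.norm(d)
def onz(n,u,v,z):
    p,d=ray(n,u,v); return p+d*(z-p[2])/d[2]
def proj(n,P):
    c,f,R=cal(n); q=R.T@(np.asarray(P,float)-c['position']); return np.array([c['cx']+f*q[0]/q[2],c['cy']+f*q[1]/q[2]])
def two(n1,a,n2,b):
    p,d=ray(n1,*a);q,e=ray(n2,*b)
    s=np.linalg.lstsq(np.c_[d,-e],q-p,rcond=None)[0]
    A=p+d*s[0];B=q+e*s[1];return (A+B)/2,np.linalg.norm(A-B)
E
python3 - <<'E'
from h import *
t=cv2.imread("pics/top0.png");s=cv2.imread("pics/scene0.png")
cv2.imwrite("pics/topc.png",cv2.resize(t[115:245,160:350],None,fx=4,fy=4,interpolation=cv2.INTER_CUBIC))
cv2.imwrite("pics/scc.png",cv2.resize(s[150:290,130:310],None,fx=4,fy=4,interpolation=cv2.INTER_CUBIC))
for n,cs in(("top",[(168,130),(332,123),(341,224),(173,235)]),("scene",[(217,143),(121,188),(210,335),(316,270)])):
    P=[onz(n,*c,60) for c in cs];print(n,np.round(P,0).tolist(),[round(float(np.linalg.norm(P[i]-P[i-1]))) for i in range(4)])
E
```

```text
top [[839.0, 302.0, 60.0], [871.0, -321.0, 60.0], [485.0, -347.0, 60.0], [444.0, 275.0, 60.0]] [396, 624, 386, 624]
scene [[482.0, -336.0, 60.0], [872.0, -312.0, 60.0], [829.0, 303.0, 60.0], [441.0, 278.0, 60.0]] [616, 390, 617, 388]
```

View pics/topc.png

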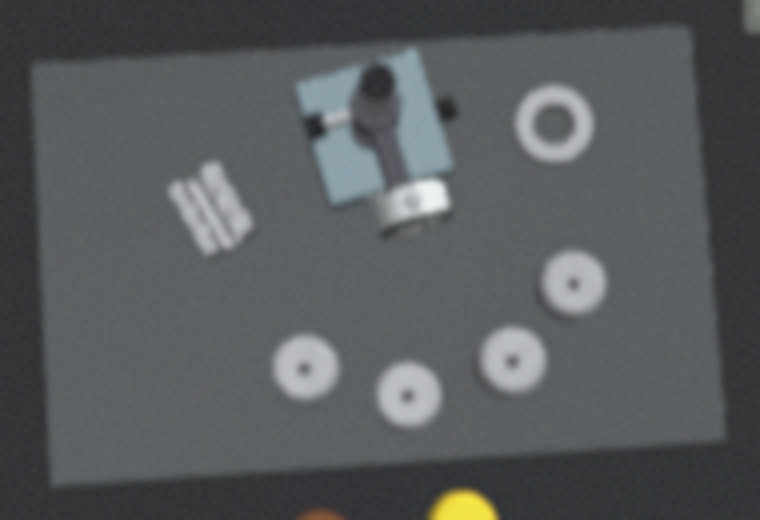

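View pics/scc.png

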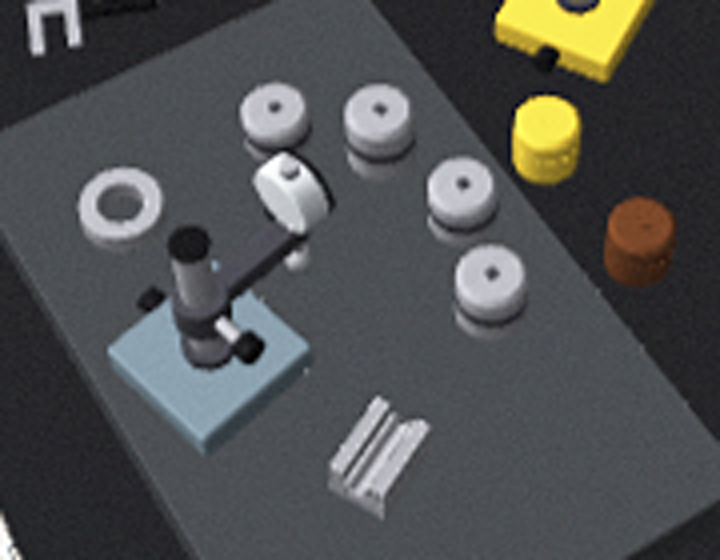

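The top crop shows four grey masters with dark centre holes, the blue-based stand whose dial cap is at crop (412,200), the ring and the V-block. The brown and yellow cylinders lie off the plate. Next come sub-pixel measurements in both views.

```bash
python3 - <<'E'
from h import *
t=cv2.imread("pics/top0.png",0).astype(float);s=cv2.imread("pics/scene0.png",0).astype(float)
def blob(g,u,v,r,sign):
    y,x=np.mgrid[int(v)-r:int(v)+r+1,int(u)-r:int(u)+r+1]
    w=g[y,x]; w=np.clip(sign*(w-np.median(w)),0,None); w[w<w.max()*.35]=0
    return np.array([(w*x).sum()/w.sum(),(w*y).sum()/w.sum()])
def bright(g,u,v,th=125):
    m=(g>th).astype(np.uint8); n,l,st,c=cv2.connectedComponentsWithStats(m)
    k=l[int(v)+3,int(u)+3]; return c[k],st[k]
T=[(236,207),(262,214),(288,205),(303,185.5)]
S=[(252.5,218),(245,196),(225,177.5),(198.5,176.5)]
T=[blob(t,*p,3,-1) for p in T];S=[blob(s,*p,2,-1) for p in S]
for a,b in zip(T,S):
    P,e=two("top",a,"scene",b); print(np.round(a,2),np.round(b,2),np.round(P,1),"gap",round(e,1), 'toph',round(P[2]-60,1), bright(t,*a)[0].round(1),bright(t,*a)[1][2:])
# cap by eye
for a,b in [((160+412/4,115+200/4),(130+290/4,150+166/4))]:
    P,e=two("top",a,"scene",b);print("cap",P.round(1),e)
# column top
P,e=two("top",(160+377/4,115+80/4),"scene",(130+188/4,150+243/4));print("col",P.round(1),e)
# plate edges fit
for n,g in(("top",t),("scene",s)):
    im=cv2.imread(f"pics/{n}0.png"); m=((g>60)&(g<120)).astype(np.uint8); m=cv2.morphologyEx(m,cv2.MORPH_CLOSE,np.ones((15,15)));
    k,l,st,c=cv2.connectedComponentsWithStats(m); 
    pt=(300,215) if n=="top" else (260,260)
    mm=(l==l[pt[1],pt[0]]).astype(np.uint8); r=cv2.minAreaRect(cv2.findContours(mm,0,1)[0][0]); 
    cn=max(cv2.findContours(mm,0,1)[0],key=cv2.contourArea); q=cv2.approxPolyDP(cn,8,True).reshape(-1,2)
    P=np.array([onz(n,*x,60) for x in q]); print(n,q.tolist(),P.round(0)[:,:2].tolist(),np.linalg.norm(P-np.roll(P,1,0),axis=1).round())
E
```

```text
[235.66 206.85] [252.68 217.99] [543.7  44.5 119.5] gap 1.7 toph 59.5 [236.  206.3] [ 17  17 214]
[261.46 213.53] [245.24 195.51] [520.5 -47.6 112.8] gap 1.5 toph 52.8 [261.7 213. ] [ 16  17 211]
[287.75 204.96] [224.64 176.87] [ 550.2 -140.4  126.3] gap 1.8 toph 66.3 [288.  204.3] [ 17  17 215]
[302.97 185.51] [198.14 176.48] [ 623.2 -199.2  104.5] gap 0.8 toph 44.5 [303.3 184.9] [ 16  15 197]
cap [671.4 -46.9 243.6] 1.817811234441522
col [769.1 -18.  248.3] 2.768148378806708
top [[0, 101], [28, 103], [21, 163], [105, 177], [121, 199], [120, 215], [45, 222], [49, 295], [16, 348], [63, 383], [172, 383], [100, 335], [107, 309], [59, 294], [61, 278], [186, 265], [147, 262], [129, 214], [136, 187], [114, 177], [119, 123], [149, 121], [151, 104], [326, 106], [325, 121], [169, 129], [172, 236], [231, 234], [241, 259], [247, 232], [265, 231], [268, 252], [285, 255], [285, 229], [365, 231], [364, 185], [383, 183], [386, 196], [455, 188], [461, 241], [511, 244], [499, 223], [511, 163], [494, 162], [487, 106], [511, 106], [150, 103], [149, 117], [135, 117], [134, 105]] [[946.0, 933.0], [939.0
[... 1676 characters left out ...]
6.0, -429.0], [792.0, -324.0], [893.0, -344.0], [882.0, -512.0], [968.0, -495.0], [968.0, -275.0], [941.0, -345.0], [876.0, -310.0], [839.0, 311.0], [444.0, 277.0], [453.0, 102.0], [362.0, 38.0], [419.0, -21.0], [356.0, -120.0], [233.0, -187.0], [223.0, -306.0], [322.0, -401.0], [422.0, -115.0], [472.0, -157.0], [460.0, -474.0], [543.0, -374.0], [642.0, -428.0], [523.0, -762.0], [440.0, -774.0], [337.0, -1058.0], [284.0, -1064.0], [333.0, -1089.0], [305.0, -1246.0], [637.0, -1419.0], [675.0, -1318.0]] [377.  97. 406. 153. 154.  61. 295. 198. 128. 108. 103. 169.  87. 220.
  75.  73. 622. 396. 175. 111.  83. 117. 140. 120. 137. 303.  66. 318.
 130. 113. 356.  83. 303.  53.  55. 159. 374. 108.]
```

The triangulated top heights are 59.5, 52.8, 66.3 and 44.5 mm. So C is at (236,207), B at (261,213), D at (288,205) and A at (303,185). The cap height suggests a gap of about 39 mm. I'll enlarge the gauge to refine that, then confirm it by touch.

```bash
python3 - <<'E'
from h import *
t=cv2.imread("pics/top0.png");s=cv2.imread("pics/scene0.png")
a=cv2.resize(t[145:181,245:281],(396,396),interpolation=cv2.INTER_CUBIC)
b=cv2.resize(s[183:219,180:216],(396,396),interpolation=cv2.INTER_CUBIC)
cv2.imwrite("pics/cap.png",np.hstack([a,b]))
st=telemetry.read_state();R=Ro.from_euler('xyz',st['eef_rot']).as_matrix();print(R.round(3))
E
```

```text
[[-0.     0.395  0.919]
 [-0.001  0.919 -0.395]
 [-1.    -0.001 -0.   ]]
```

View pics/cap.png

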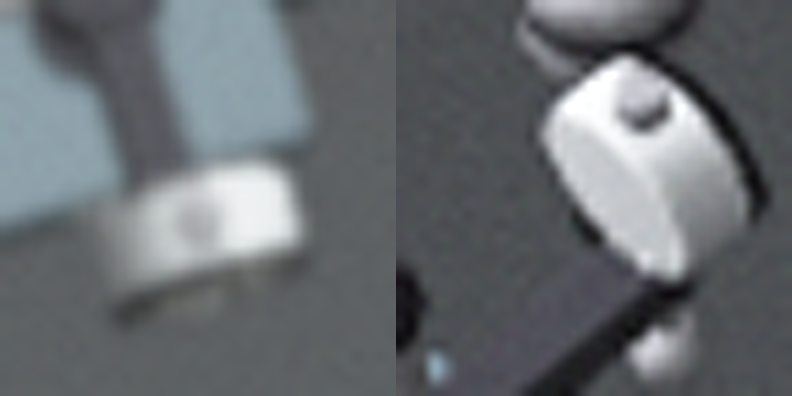

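Left, the cap is at panel (198,215). Right, the cap top is at (643,92) and the dome's lower edge is near (660,375). I'll triangulate the cap and work out the approach.

```bash
python3 - <<'E'
from h import *
P,e=two("top",(262.5,164.0),"scene",(201.95,190.9));print("cap",P.round(1),e, "gap",P[2]-60-148)
for g in (39,42,45,50):
  print(g,proj("scene",[P[0],P[1],60+g+148]).round(1),proj("scene",[P[0],P[1],60+g]).round(1),proj("top",[P[0],P[1],60+g+148]).round(1))
# arc consistency
for q in ([543.7,44.5],[520.5,-47.6],[550.2,-140.4],[623.2,-199.2]): print(round(float(np.hypot(*(P[:2]-q))),1))
E
```

```text
cap [673.5 -45.  250.6] 1.4736072543608498 gap 42.615816036790875
39 [201.8 191.5] [204.6 216.7] [262.3 164.4]
42 [201.7 191. ] [204.6 216.2] [262.4 164.2]
45 [201.7 190.4] [204.5 215.8] [262.4 164. ]
50 [201.6 189.5] [204.4 215. ] [262.5 163.8]
157.6
153.0
155.9
162.2
```

```bash
python3 -m handwheel '[[0,0,0,-0.35,0,0,0],[0,0,0,-0.367,-0.5,0.967,0],[0,0,0,-0.367,-0.5,0.967,0],[0,0,0,-0.367,-0.5,0.967,0],[0,0,0,-0.367,-0.5,0.967,0],[0,0,0,-0.367,-0.5,0.967,0],[0,0,0,-0.367,-0.5,0.967,0],[0,0,0,-0.367,-0.5,0.967,0],[0,0,0,-0.367,-0.5,0.967,0]]' 20
```

```text
clock: 1.23
eef_pos: [423.6, 253.9, 322.8]
eef_rot: [-2.038, 1.569, -2.443]
wrist_force: [-0.2, -0.5, 0.1]
finger_gap: 7.5
```

```bash
cat > to.py <<'E'
import sys
from h import *
st=telemetry.read_state();R=Ro.from_euler('xyz',st['eef_rot']).as_matrix()
t=np.array([float(a) for a in sys.argv[1:4]])
d=R.T@(t-st['eef_pos'])
print("clk",round(st['clock'],2),"pos",st['eef_pos'].round(1),"F",st['wrist_force'].round(1),"gap",round(st['finger_gap'],1),"j",st['joints'].round(2))
print("shift frac",(d/300).round(4))
if len(sys.argv)>4:  # az, tilt from vertical (deg), flip
    az,ti=np.radians([float(sys.argv[4]),float(sys.argv[5])])
    for sgn in(1,-1):
        x=np.array([np.sin(ti)*np.cos(az),np.sin(ti)*np.sin(az),-np.cos(ti)]);y=sgn*np.array([-np.sin(az),np.cos(az),0])
        G=np.c_[x,y,np.cross(x,y)]; print("turn frac",(Ro.from_matrix(R.T@G).as_rotvec()/np.pi).round(4))
E
python3 to.py 674 -46 290
```

```text
clk 1.23 pos [423.6 253.9 322.8] F [-0.2 -0.5  0.1] gap 7.5 j [ 0.47  0.11  1.5  -0.    1.54 -0.7 ]
shift frac [ 0.1094 -0.5904  1.161 ]
```

```bash
python3 -m handwheel '[[0,0,0,0.02,-0.5,0.98,0],[0,0,0,0.02,-0.5,0.98,0],[0,0,0,0.02,-0.5,0.98,0],[0,0,0,0.02,-0.5,0.98,0],[0,0,0,0.02,-0.5,0.98,0],[0,0,0,0.02,-0.5,0.98,0],[0,0,0,0.02,-0.5,0.98,0],[0,0,0,0.02,-0.5,0.98,0]]'; python3 to.py 674 -46 275
```

```text
clock: 2.22
eef_pos: [634.2, 2.3, 317.3]
eef_rot: [-1.93, 1.57, -2.332]
wrist_force: [-0.7, 0.7, 0.0]
finger_gap: 0.3
clk 2.23 pos [634.2   2.3 317.3] F [-0.7  0.7  0. ] gap 0.3 j [-0.05  0.45  1.08 -0.    1.61 -1.22]
shift frac [ 0.1409 -0.0962  0.1851]
```

```bash
python3 -m handwheel '[[0,0,0,0.08,-0.0962,0.1851,0],[0,0,0,0.1409,-0.0962,0.1851,0],[0,0,0,0.1409,-0.0962,0.1851,0],[0,0,0,0.1409,-0.0962,0.1851,0],[0,0,0,0.1409,-0.0962,0.1851,0],[0,0,0,0.1409,-0.0962,0.1851,0]]'; python3 to.py 674 -46 275;  python3 - <<'E'
from h import *
cv2.imwrite("pics/t1.png",camera("top")[120:240,180:340,::-1].repeat(4,0).repeat(4,1));cv2.imwrite("pics/s1.png",camera("scene")[120:270,130:310,::-1].repeat(4,0).repeat(4,1))
E
```

```text
clock: 2.98
eef_pos: [674.0, -45.6, 275.9]
eef_rot: [-0.71, 1.57, -1.112]
wrist_force: [-0.5, -0.1, -0.4]
finger_gap: 1.0
clk 2.98 pos [674.  -45.6 275.9] F [-0.5 -0.1 -0.4] gap 1.0 j [-0.12  0.56  1.01 -0.    1.57 -1.29]
shift frac [ 0.003  -0.0013  0.0006]
```

View pics/s1.png

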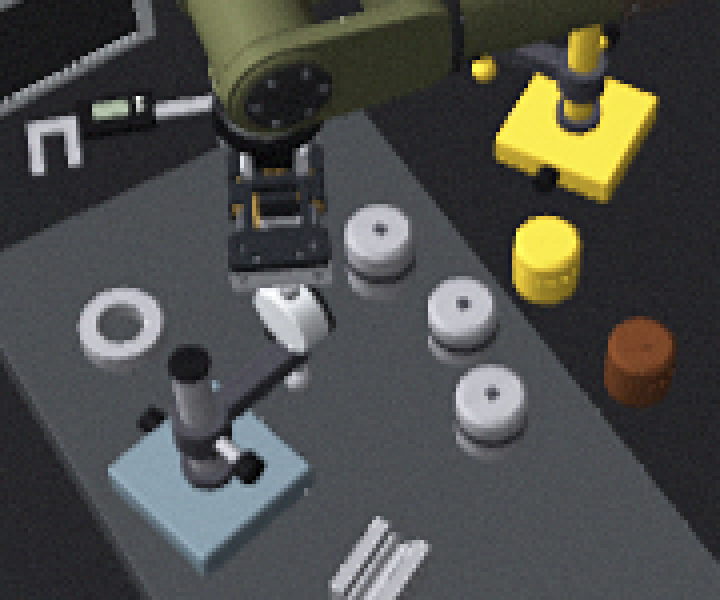

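The closed fingers sit right over the cap. I'll descend in small steps.

```bash
python3 -m handwheel '[[0,0,0,0.02,0,0,0],[0,0,0,0.028,0,0,0],[0,0,0,0.028,0,0,0]]' ; python3 -m handwheel '[[0,0,0,0.007,0,0,0],[0,0,0,0.007,0,0,0]]'; python3 -m handwheel '[[0,0,0,0.007,0,0,0],[0,0,0,0.007,0,0,0]]'
```

```text
clock: 3.45
eef_pos: [673.9, -45.9, 266.7]
eef_rot: [-1.969, 1.57, -2.371]
wrist_force: [0.9, -0.2, 0.1]
finger_gap: 0.8
clock: 3.7
eef_pos: [673.8, -45.8, 264.3]
eef_rot: [-2.205, 1.569, -2.607]
wrist_force: [0.3, 0.1, 0.2]
finger_gap: 0.2
clock: 3.95
eef_pos: [673.8, -45.9, 262.0]
eef_rot: [-2.287, 1.569, -2.69]
wrist_force: [0.7, 0.3, 0.4]
finger_gap: 0.2
```

```bash
for i in 1; do python3 -m handwheel '[[0,0,0,0.005,0,0,0],[0,0,0,0.005,0,0,0]]';done; python3 -m handwheel '[[0,0,0,0.005,0,0,0],[0,0,0,0.005,0,0,0]]'
```

```text
clock: 4.2
eef_pos: [673.7, -45.9, 260.3]
eef_rot: [-2.383, 1.569, -2.785]
wrist_force: [-0.2, 0.3, 0.3]
finger_gap: 0.7
clock: 4.45
eef_pos: [673.8, -45.9, 259.3]
eef_rot: [-1.983, 1.57, -2.385]
wrist_force: [-0.7, 0.8, 3.5]
finger_gap: 0.4
```

```bash
python3 -m handwheel '[[0,0,0,0.003,0,0,0],[0,0,0,0.003,0,0,0]]'
```

```text
clock: 4.7
eef_pos: [673.9, -45.8, 259.3]
eef_rot: [-1.022, 1.57, -1.425]
wrist_force: [-1.8, 0.4, 7.0]
finger_gap: 0.4
```

The contact is firm at TCP z = 259.3, so the fingertip is at 251.3 and the gap is about 43.3 mm. Master A (46 mm) would lift the plunger by about 2.7 mm. B would lift it 9.7 mm, which is too much. Touch and eye (42.6) agree, so A it is: top px (303,185), confirmed in the crop and the lowest at 44.5 mm.

```bash
python3 -m handwheel '[[0,0,0,-0.1,0,0,0],[0,0,0,-0.3,-0.2,0,0],[0,0,0,-0.3,-0.2,0,0],[0,0,0,-0.3,-0.2,0,0]]' 15; python3 to.py 563 -249 290 40 45
```

```text
clock: 5.2
eef_pos: [650.4, -101.6, 349.5]
eef_rot: [-0.3, 1.569, -0.704]
wrist_force: [1.2, 0.2, -0.8]
finger_gap: 0.5
clk 5.2 pos [ 650.4 -101.6  349.5] F [ 1.2  0.2 -0.8] gap 0.5 j [-0.21  0.51  0.92 -0.    1.71 -1.38]
shift frac [ 0.1986 -0.5661 -0.0751]
turn frac [-0.3316 -0.2233  0.1378]
turn frac [0.6105 0.1558 0.2525]
```

```bash
python3 - <<'E'
from h import *
R_=Ro.from_euler
st=telemetry.read_state();j=st['joints'];R=R_('xyz',st['eef_rot']).as_matrix()
W=(R_('ZYZYZ',[j[0],j[1]+j[2],j[3],j[4],j[5]]).as_matrix() if 0 else (R_('ZYZ',[j[0],j[1]+j[2],j[3]])*R_('YZ',[j[4],j[5]])).as_matrix())
K=W.T@R;print(K.round(2))
for az in(40,20,0):
 for sg in(1,-1):
  for j1,s23 in((-.45,1.5),(-.15,1.6)):
   a=np.radians(az);ti=np.radians(45)
   x=np.array([np.sin(ti)*np.cos(a),np.sin(ti)*np.sin(a),-np.cos(ti)]);y=sg*np.array([-np.sin(a),np.cos(a),0])
   G=np.c_[x,y,np.cross(x,y)]@np.linalg.inv(K)
   M=R_('ZY',[j1,s23]).as_matrix().T@G
   print(az,sg,j1,R_('ZYZ'[::1],[0,0,0]).as_matrix().shape and Ro.from_matrix(M).as_euler('ZYZ').round(2))
E
```

```text
[[-0. -1. -0.]
 [-0.  0. -1.]
 [ 1. -0. -0.]]
40 1 -0.45 [ 0.73  1.33 -2.78]
40 1 -0.15 [ 0.65  1.06 -2.6 ]
40 -1 -0.45 [0.73 1.33 0.36]
40 -1 -0.15 [0.65 1.06 0.54]
20 1 -0.45 [ 0.6   1.11 -2.49]
20 1 -0.15 [ 0.46  0.87 -2.24]
20 -1 -0.45 [0.6  1.11 0.65]
20 -1 -0.15 [0.46 0.87 0.9 ]
0 1 -0.45 [ 0.39  0.95 -2.14]
0 1 -0.15 [ 0.15  0.77 -1.79]
0 -1 -0.45 [0.39 0.95 1.01]
0 -1 -0.15 [0.15 0.77 1.35]
```

```bash
python3 -m handwheel '[[0,0,0,0.16,-0.5661,-0.0751,0.8],[0,0,0,0.16,-0.5661,-0.0751,0.8],[0.6105,0.1558,0.2525,0.16,-0.5661,-0.0751,0.8],[0.6105,0.1558,0.2525,0.16,-0.5661,-0.0751,0.8],[0.6105,0.1558,0.2525,0.16,-0.5661,-0.0751,0.8],[0.6105,0.1558,0.2525,0.16,-0.5661,-0.0751,0.8],[0.6105,0.1558,0.2525,0.16,-0.5661,-0.0751,0.8],[0.6105,0.1558,0.2525,0.16,-0.5661,-0.0751,0.8],[0.6105,0.1558,0.2525,0.16,-0.5661,-0.0751,0.8],[0.6105,0.1558,0.2525,0.16,-0.5661,-0.0751,0.8],[0.6105,0.1558,0.2525,0.16,-0.5661,-0.0751,0.8],[0.6105,0.1558,0.2525,0.16,-0.5661,-0.0751,0.8]]'; python3 to.py 563 -249 200 40 45
```

```text
clock: 6.7
eef_pos: [563.3, -247.9, 299.2]
eef_rot: [3.018, 0.849, 0.834]
wrist_force: [-0.6, -0.1, -0.5]
finger_gap: 75.2
clk 6.7 pos [ 563.3 -247.9  299.2] F [-0.6 -0.1 -0.5] gap 75.2 j [-0.76  0.36  1.39  0.73  1.45 -0.27]
shift frac [ 0.246  -0.0257  0.2197]
turn frac [-0.9276 -0.0452  0.0267]
turn frac [0.071  0.0182 0.0308]
```

```bash
python3 -m handwheel '[[0.071,0.0182,0.0308,0.1,-0.01,0.1,0.8],[0.071,0.0182,0.0308,0.246,-0.0257,0.2197,0.8],[0.071,0.0182,0.0308,0.246,-0.0257,0.2197,0.8],[0.071,0.0182,0.0308,0.246,-0.0257,0.2197,0.8]]'; python3 to.py 563 -249 163 40 45; python3 - <<'E'
from h import *
cv2.imwrite("pics/t2.png",camera("top")[120:300,180:380,::-1].repeat(3,0).repeat(3,1));cv2.imwrite("pics/s2.png",camera("scene")[80:270,130:350,::-1].repeat(3,0).repeat(3,1))
E
```

```text
clock: 7.2
eef_pos: [563.8, -248.9, 201.4]
eef_rot: [3.14, 0.785, 0.699]
wrist_force: [-0.0, 0.1, 0.2]
finger_gap: 75.3
clk 7.2 pos [ 563.8 -248.9  201.4] F [-0.   0.1  0.2] gap 75.3 j [-0.78  0.41  1.59  0.85  1.21 -0.26]
shift frac [ 0.089  -0.0014  0.0922]
turn frac [-9.993e-01 -3.000e-04  0.000e+00]
turn frac [0.0007 0.     0.0002]
```

View pics/s2.png

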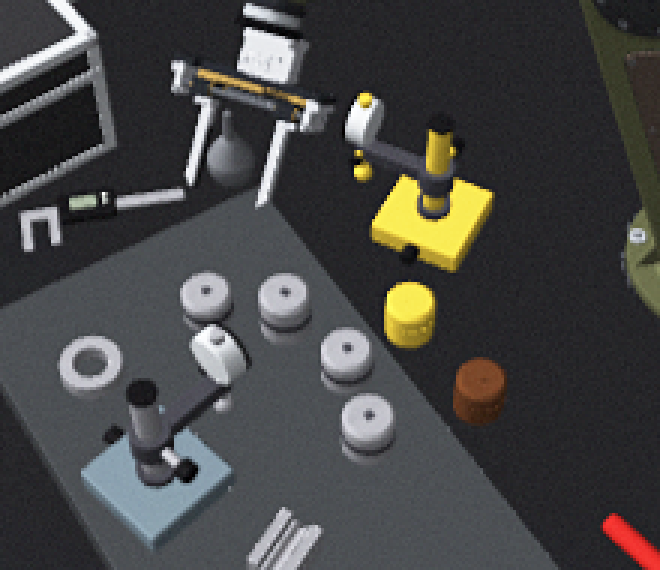

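View pics/t2.png

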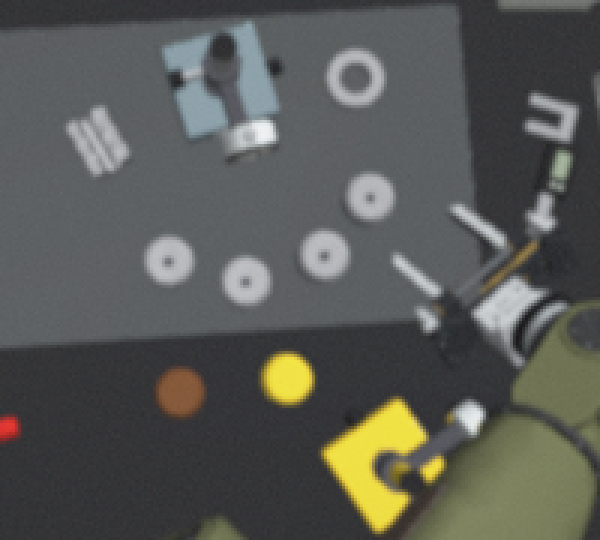

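The gripper is tilted, open to 75 mm and lined up behind A (t2 crop (370,197)). The blower (s2 crop (230,160)) and the yellow gauge are clear of the gripper and forearm by my heights. Now I'll go to the pre-grasp and advance along the finger axis.

```bash
python3 -m handwheel '[[0,0,0,0.045,0,0.046,0.8],[0,0,0,0.089,0,0.092,0.8],[0,0,0,0.15,0,0.092,0.8],[0,0,0,0.22,0,0.092,0.8],[0,0,0,0.22,0,0.092,0.8]]'; python3 to.py 623 -199 85 40 45; python3 - <<'E'
from h import *
cv2.imwrite("pics/t3.png",camera("top")[150:230,240:340,::-1].repeat(6,0).repeat(6,1))
E
```

```text
clock: 7.92
eef_pos: [585.2, -230.4, 134.5]
eef_rot: [3.14, 0.786, 0.7]
wrist_force: [-0.6, -0.9, -0.1]
finger_gap: 75.0
clk 7.92 pos [ 585.2 -230.4  134.5] F [-0.6 -0.9 -0.1] gap 75.0 j [-0.73  0.51  1.62  0.91  1.1  -0.34]
shift frac [0.2325 0.0011 0.0007]
turn frac [-9.991e-01 -8.000e-04  1.000e-04]
turn frac [0.0009 0.0001 0.0005]
```

View pics/t3.png

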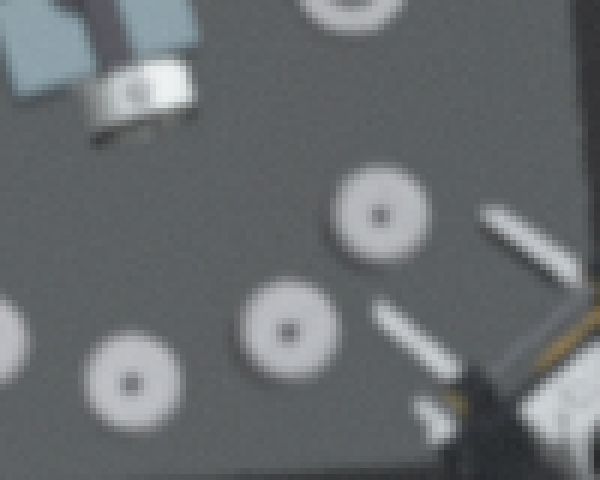

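The fingertips at (493,213) and (383,305) straddle the line to A at (380,213), with D clear. I'll advance and grip lightly.

```bash
python3 -m handwheel '[[0,0,0,0.08,0,0,0.8],[0,0,0,0.16,0,0,0.8],[0,0,0,0.2325,0,0,0.8],[0,0,0,0.2325,0,0,0.8],[0,0,0,0.2325,0,0,0.8]]'; python3 to.py 623 -199 85 40 45; python3 - <<'E'
from h import *
cv2.imwrite("pics/t4.png",camera("top")[150:230,240:340,::-1].repeat(6,0).repeat(6,1))
E
```

```text
clock: 8.6
eef_pos: [622.9, -199.5, 86.4]
eef_rot: [3.138, 0.785, 0.698]
wrist_force: [0.4, 0.2, -0.0]
finger_gap: 75.5
clk 8.6 pos [ 622.9 -199.5   86.4] F [ 0.4  0.2 -0. ] gap 75.5 j [-0.65  0.6   1.61  0.97  0.99 -0.36]
shift frac [ 0.0041 -0.0012  0.0023]
turn frac [-9.988e-01 -1.000e-04 -1.000e-04]
turn frac [ 0.0012 -0.      0.    ]
```

View pics/t4.png

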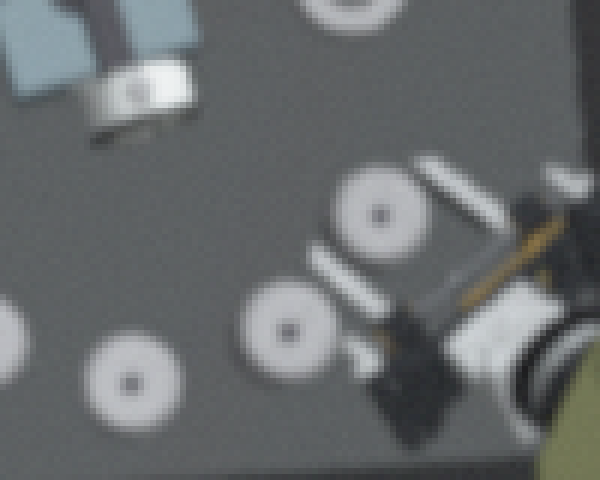

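```bash
python3 -m handwheel '[[0,0,0,0,0,0,0.55],[0,0,0,0,0,0,0.55],[0,0,0,0,0,0,0.55],[0,0,0,0,0,0,0.55],[0,0,0,0,0,0,0.55]]' 15; python3 to.py 674 -46 86 40 45
```

```text
clock: 9.28
eef_pos: [622.7, -199.8, 87.1]
eef_rot: [3.137, 0.785, 0.698]
wrist_force: [-5.5, 0.4, 5.8]
finger_gap: 59.1
clk 9.28 pos [ 622.7 -199.8   87.1] F [-5.5  0.4  5.8] gap 59.1 j [-0.65  0.6   1.61  0.97  0.99 -0.36]
shift frac [ 0.3284 -0.2818 -0.3239]
turn frac [-9.987e-01  1.000e-04 -3.000e-04]
turn frac [ 0.0013 -0.0002 -0.0001]
```

A straight slide would graze D with the tilted gripper body: by my geometry D's top is at 127 and the body's lower corner is at about 124. So I'll let go, reduce the tilt to 40°, regrip firmly and carry A 15 mm high over the first part. It comes down before it reaches the plunger.

```bash
python3 to.py 622.7 -199.8 88 40 40
```

```text
clk 9.28 pos [ 622.7 -199.8   87.1] F [-5.5  0.4  5.8] gap 59.1 j [-0.65  0.6   1.61  0.97  0.99 -0.36]
shift frac [-0.0021 -0.0002 -0.002 ]
turn frac [-9.978e-01  2.000e-04 -4.390e-02]
turn frac [ 0.0013 -0.028  -0.0001]
```

```bash
python3 -m handwheel '[[0,0,0,0,0,0,0.75],[0,0,0,0,0,0,0.75],[0,0,0,0,0,0,0.75],[0,-0.028,0,-0.002,0,-0.002,0.75],[0,-0.028,0,-0.002,0,-0.002,0.75],[0,-0.028,0,-0.002,0,-0.002,0.75],[0,-0.028,0,-0.002,0,-0.002,0.5],[0,-0.028,0,-0.002,0,-0.002,0.5],[0,-0.028,0,-0.002,0,-0.002,0.5],[0,-0.028,0,-0.002,0,-0.002,0.5],[0,-0.028,0,-0.002,0,-0.002,0.5]]' 45; python3 to.py 653 -108 88 40 40;python3 to.py 622.7 -199.8 103 40 40
```

```text
clock: 10.65
eef_pos: [622.6, -199.9, 87.6]
eef_rot: [3.137, 0.873, 0.697]
wrist_force: [-0.8, -1.9, -5.4]
finger_gap: 58.4
clk 10.65 pos [ 622.6 -199.9   87.6] F [-0.8 -1.9 -5.4] gap 58.4 j [-0.62  0.58  1.59  0.85  0.97 -0.25]
shift frac [ 0.1754 -0.1688 -0.2119]
turn frac [-9.988e-01  2.000e-04  2.000e-04]
turn frac [ 0.0012  0.0002 -0.0001]
clk 10.65 pos [ 622.6 -199.9   87.6] F [-0.8 -1.9 -5.4] gap 58.4 j [-0.62  0.58  1.59  0.85  0.97 -0.25]
shift frac [-0.0389  0.0002 -0.0334]
turn frac [-9.988e-01  2.000e-04  2.000e-04]
turn frac [ 0.0012  0.0002 -0.0001]
```

```bash
python3 -m handwheel '[[0,0,0,-0.015,0,-0.013,0.5],[0,0,0,-0.039,0,-0.0335,0.5],[0,0,0,-0.039,0,-0.0335,0.5],[0,0,0,-0.039,0,-0.0335,0.5]]'; python3 to.py 653 -108 103; python3 - <<'E'
from h import *
cv2.imwrite("pics/s5.png",cv2.resize(camera("scene")[120:240,140:300,::-1],None,fx=5,fy=5,interpolation=cv2.INTER_CUBIC))
E
```

```text
clock: 11.15
eef_pos: [622.6, -199.7, 103.0]
eef_rot: [3.137, 0.873, 0.698]
wrist_force: [0.8, 0.3, -6.8]
finger_gap: 58.5
clk 11.15 pos [ 622.6 -199.7  103. ] F [ 0.8  0.3 -6.8] gap 58.5 j [-0.62  0.56  1.58  0.84  0.99 -0.23]
shift frac [ 0.1761 -0.1683 -0.2106]
```

View pics/s5.png

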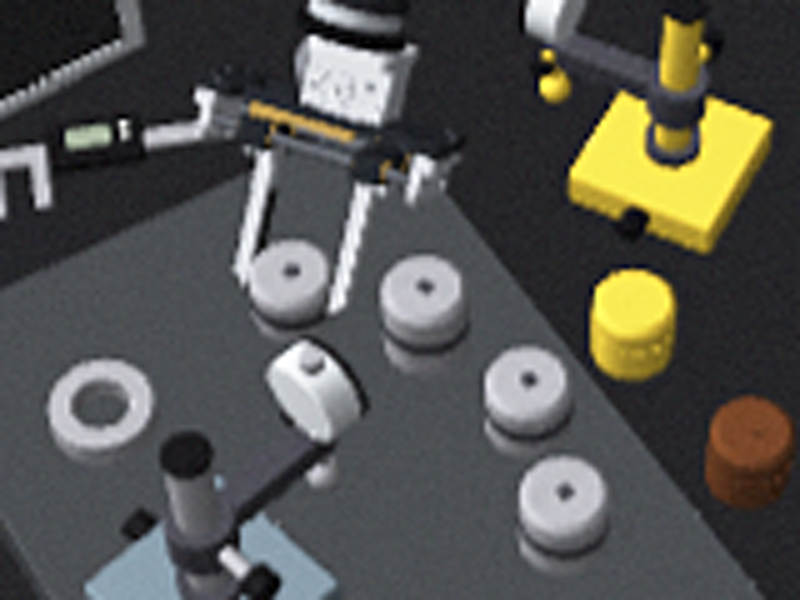

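A (crop (290,280)) hangs upright in the fingers, with a weight reading of about 6.8 N. I'll carry it towards the gauge.

```bash
python3 -m handwheel '[[0,0,0,0.035,-0.034,-0.042,0.5],[0,0,0,0.07,-0.067,-0.084,0.5],[0,0,0,0.106,-0.101,-0.126,0.5],[0,0,0,0.141,-0.135,-0.168,0.5],[0,0,0,0.176,-0.168,-0.2106,0.5],[0,0,0,0.176,-0.168,-0.2106,0.5],[0,0,0,0.176,-0.168,-0.2106,0.5]]'; python3 to.py 653 -108 88; python3 - <<'E'
from h import *
cv2.imwrite("pics/s6.png",cv2.resize(camera("scene")[120:240,140:300,::-1],None,fx=5,fy=5,interpolation=cv2.INTER_CUBIC))
cv2.imwrite("pics/t6.png",cv2.resize(camera("top")[130:230,220:340,::-1],None,fx=5,fy=5,interpolation=cv2.INTER_CUBIC))
E
```

```text
clock: 12.08
eef_pos: [653.0, -108.0, 102.8]
eef_rot: [3.138, 0.873, 0.698]
wrist_force: [-1.0, 0.6, -6.5]
finger_gap: 59.0
clk 12.07 pos [ 653.  -108.   102.8] F [-1.   0.6 -6.5] gap 59.0 j [-0.46  0.53  1.62  0.87  0.87 -0.13]
shift frac [ 0.0379 -0.0002  0.0317]
```

View pics/s6.png

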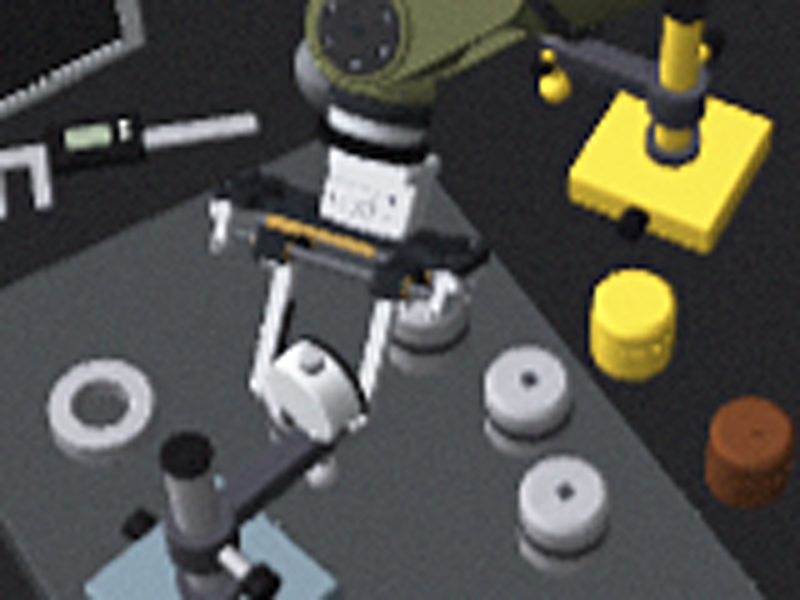

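View pics/t6.png

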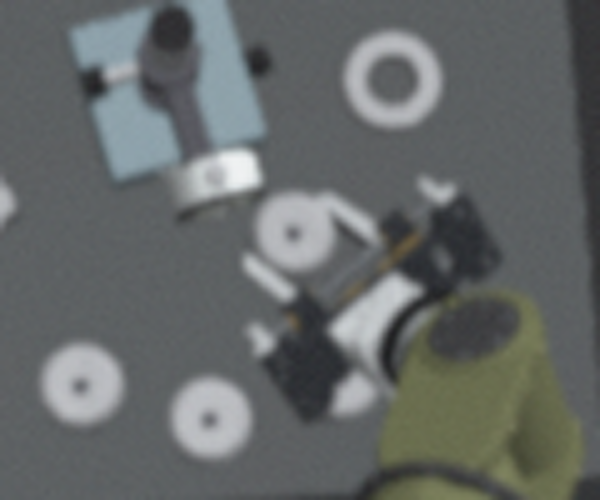

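```bash
python3 - <<'E'
from h import *
print(onz("top",278.4,176.4,121).round(1))
E
python3 to.py 659.5 -90.5 95
```

```text
[ 654.1 -108.8  121. ]
clk 12.18 pos [ 652.9 -108.5  102.8] F [-0.4 -0.4 -6.4] gap 58.8 j [-0.46  0.53  1.62  0.87  0.87 -0.13]
shift frac [ 0.0555 -0.0319 -0.0258]
```

```bash
python3 -m handwheel '[[0,0,0,0.02,0,0.013,0.5],[0,0,0,0.04,-0.016,-0.006,0.5],[0,0,0,0.0555,-0.032,-0.026,0.5],[0,0,0,0.0555,-0.032,-0.026,0.5],[0,0,0,0.0555,-0.032,-0.026,0.5]]';python3 to.py 659.5 -90.5 87.8;  python3 - <<'E'
from h import *
print(onz("top",262.5,164,251.3).round(1),onz("scene",201.95,190.9,251.3).round(1))
E
```

```text
clock: 12.8
eef_pos: [659.6, -90.4, 95.2]
eef_rot: [3.137, 0.873, 0.697]
wrist_force: [-0.3, -1.0, -6.9]
finger_gap: 58.9
clk 12.8 pos [659.6 -90.4  95.2] F [-0.3 -1.  -6.9] gap 58.9 j [-0.42  0.54  1.63  0.89  0.84 -0.12]
shift frac [0.0186 0.0001 0.0162]
[673.9 -45.4 251.3] [673.1 -44.1 251.3]
```

```bash
python3 -m handwheel '[[0,0,0,0.01,0,0.008,0.5],[0,0,0,0.0186,0,0.0162,0.5],[0,0,0,0.0186,0,0.0162,0.5]]';python3 to.py 672.7 -44.6 87.8
```

```text
clock: 13.18
eef_pos: [659.5, -90.7, 87.7]
eef_rot: [3.138, 0.873, 0.697]
wrist_force: [-0.4, -0.4, -5.2]
finger_gap: 59.0
clk 13.18 pos [659.5 -90.7  87.7] F [-0.4 -0.4 -5.2] gap 59.0 j [-0.42  0.56  1.63  0.9   0.83 -0.14]
shift frac [ 0.0847 -0.089  -0.1021]
```

```bash
python3 -m handwheel '[[0,0,0,0.011,-0.011,-0.013,0.5],[0,0,0,0.021,-0.022,-0.0255,0.5],[0,0,0,0.032,-0.033,-0.038,0.5],[0,0,0,0.042,-0.0445,-0.051,0.5]]' 20; python3 -m handwheel '[[0,0,0,0.011,-0.011,-0.013,0.5],[0,0,0,0.021,-0.022,-0.0255,0.5]]'; python3 to.py 672.7 -44.6 87.8
```

```text
clock: 13.68
eef_pos: [666.1, -67.2, 87.7]
eef_rot: [3.138, 0.873, 0.697]
wrist_force: [-0.4, -2.8, -5.9]
finger_gap: 58.9
clock: 13.92
eef_pos: [669.4, -55.3, 87.7]
eef_rot: [3.138, 0.873, 0.698]
wrist_force: [-0.2, -1.0, -6.4]
finger_gap: 58.9
clk 13.93 pos [669.4 -55.3  87.7] F [-0.2 -1.  -6.4] gap 58.9 j [-0.36  0.55  1.64  0.9   0.79 -0.1 ]
shift frac [ 0.0197 -0.0202 -0.0243]
```

```bash
python3 -m handwheel '[[0,0,0,0.01,-0.01,-0.012,0.5],[0,0,0,0.0197,-0.0202,-0.0243,0.5],[0,0,0,0.0197,-0.0202,-0.0243,0.5]]'; python3 to.py 672.7 -44.6 87.8; python3 - <<'E'
from h import *
cv2.imwrite("pics/s7.png",cv2.resize(camera("scene")[120:240,140:300,::-1],None,fx=5,fy=5,interpolation=cv2.INTER_CUBIC))
cv2.imwrite("pics/t7.png",cv2.resize(camera("top")[130:230,220:340,::-1],None,fx=5,fy=5,interpolation=cv2.INTER_CUBIC))
E
```

```text
clock: 14.3
eef_pos: [672.6, -43.8, 87.6]
eef_rot: [3.139, 0.874, 0.699]
wrist_force: [-0.3, 2.2, -7.2]
finger_gap: 59.1
clk 14.3 pos [672.6 -43.8  87.6] F [-0.3  2.2 -7.2] gap 59.1 j [-0.34  0.55  1.64  0.9   0.78 -0.08]
shift frac [-0.0015  0.0023  0.0008]
```

View pics/s7.png

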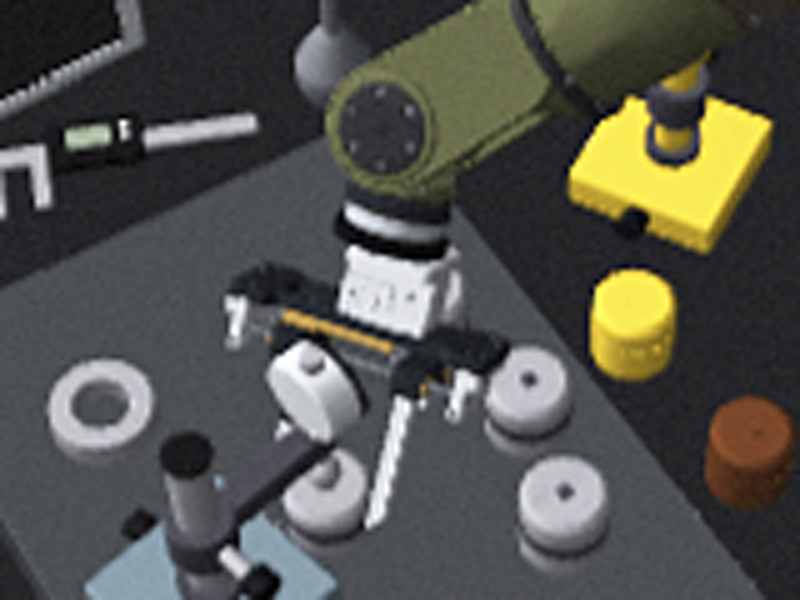

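View pics/t7.png

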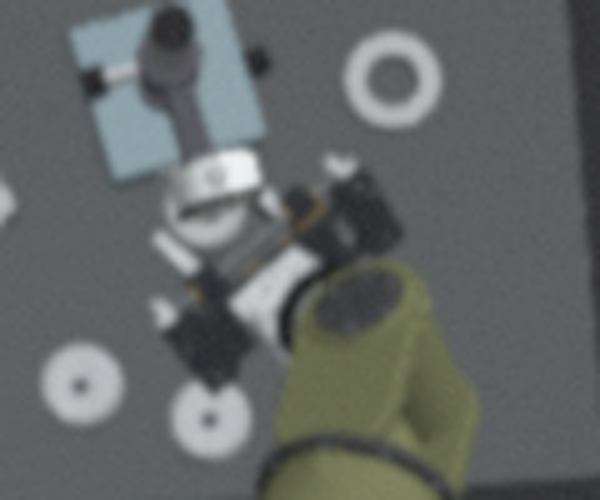

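A stands under the plunger (s7 (325,495)), with the dome resting on its top. I'll open slightly, since the stand base is close, and look before withdrawing.

```bash
python3 -m handwheel '[[0,0,0,0,0,0,0.65],[0,0,0,0,0,0,0.69],[0,0,0,0,0,0,0.69],[0,0,0,0,0,0,0.69]]'; python3 -m handwheel '[[0,0,0,-0.04,0,0,0.69],[0,0,0,-0.12,0,0,0.69],[0,0,0,-0.25,0,0,0.69],[0,0,0,-0.4,0,0,0.69],[0,0,0,-0.5,0,0,0.69],[0,0,0,-0.5,0,0,0.69],[0,0,0,-0.5,0,0,0.69]]'; python3 - <<'E'
from h import *
cv2.imwrite("pics/s8.png",cv2.resize(camera("scene")[120:240,140:300,::-1],None,fx=5,fy=5,interpolation=cv2.INTER_CUBIC))
cv2.imwrite("pics/t8.png",cv2.resize(camera("top")[130:230,220:340,::-1],None,fx=5,fy=5,interpolation=cv2.INTER_CUBIC))
E
```

```text
clock: 14.9
eef_pos: [672.7, -44.3, 87.9]
eef_rot: [3.138, 0.873, 0.698]
wrist_force: [-0.1, -0.8, 0.8]
finger_gap: 64.5
clock: 15.78
eef_pos: [598.8, -106.0, 202.3]
eef_rot: [3.139, 0.873, 0.699]
wrist_force: [0.3, -0.4, -0.2]
finger_gap: 64.4
```

View pics/s8.png

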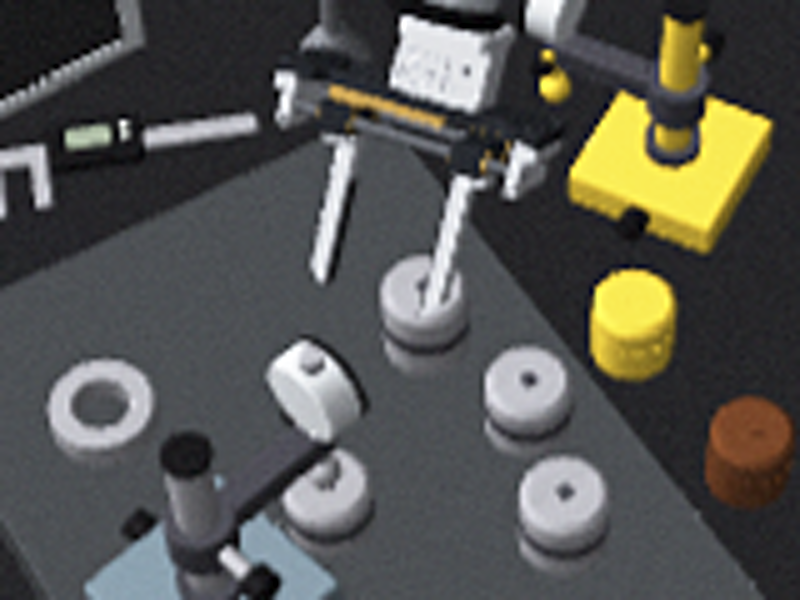

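View pics/t8.png

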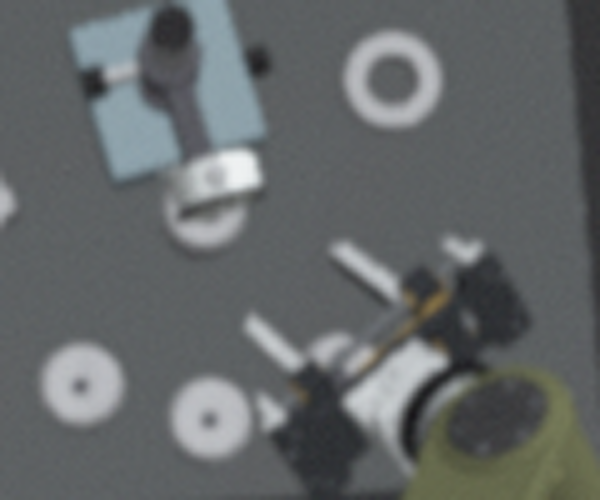

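```bash
python3 - <<'E'
from h import *
for P in([673.6,-45,106],[673.6,-45,251.3]):
  a=proj("top",P);b=proj("scene",P);print(((a-[220,130]+.4)*5).round(0),((b-[140,120]+.4)*5).round(0))
print("A from top rim",onz("top",260.6,171.2,104).round(1))
for th in [0,90,180,270]:
  P=np.array([673.6+30*np.cos(np.radians(th)),-45+30*np.sin(np.radians(th)),101]);print(th,((proj("top",P)-[220,130]+.4)*5).round(0),((proj("scene",P)-[140,120]+.4)*5).round(0))
c,d=cv2.imread("pics/t8.png"),cv2.imread("pics/s8.png")
cv2.imwrite("pics/z8.png",np.hstack([cv2.resize(c[120:280,130:290],(390,390)),cv2.resize(d[400:560,250:410],(390,390))]))
E
```

```text
[204. 210.] [324. 480.]
[214. 173.] [310. 356.]
A from top rim [675.6 -45.6 104. ]
0 [204. 171.] [284. 503.]
90 [163. 211.] [345. 519.]
180 [204. 252.] [366. 466.]
270 [245. 212.] [305. 450.]
```

View pics/z8.png

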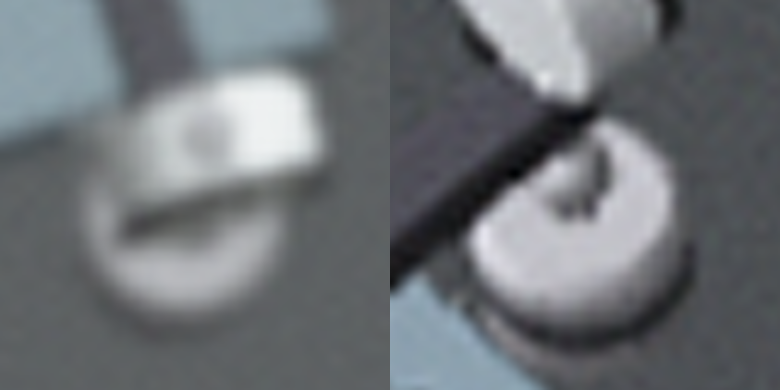

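The rim in z8 is centred on the dome in both views: A is at about (675.6,-45.6) against the plunger at (673.6,-45), so roughly 2 mm off. The cap is at the same pixels as in s5, s6 and t6, so the stand has not moved. The fingers are well clear, so I'm handing in.

```bash
python3 -c "
from cell import order,telemetry
s=telemetry.read_state();print(s['clock'],s['wrist_force'].round(1),abs(s['qd']).max());print(order.sign_off())"
```

```text
15.875 [ 0.1  0.3 -0.4] 0.005258848919127706
the job is handed in; nothing more can be done
None
```

I set master A (46 mm) under the plunger, left it standing there and handed the job in at 15.9 s. No verdict was reported.

- **Choice of master:** Touching the dust cap put its top at z = 251.3 mm, so the gap is about 43.3 mm; the camera estimate was 42.6 mm. A should lift the plunger about 2.7 mm, whereas B would lift it about 9.7 mm, which is too far.
- **Move:** A straight slide would have brushed D with the gripper's body. I let go, reduced the tilt to 40° and regripped. I carried A about 15 mm high past D, set it down short of the gauge and slid it under the dome.
- **Last checks:**
  - A sits about 2 mm from the plunger axis, judged by its rim in the top view.
  - The dome rests on A.
  - The cap sits at the same pixels as before, so the stand has not moved.
  - All four masters look upright and the fingers are clear.
- **Not confirmed:** I did not measure the actual plunger lift after placing A; it follows from the gap and A's height. No check failed. The only disagreements were small ones:
  - 0.7 mm between touch and camera on the gap.
  - About 1.5 mm between the two cameras on the cap's position.

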